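Press a tub lid home with the crank press

TASK

Push the carriage with the lidded tub fully into the lidding press. Then hold the crank's loose grip sleeve and wind the press down until the lid is fully home on the tub, stopping as soon as the crank goes stiff so that the tub is not crushed. Still holding the sleeve, because a spring drives the ram back up, wind the press gently back up to its top stop and let go, with the tub left standing in the press and the things round about left alone.

Things in the scene. Friction and masses are not known exactly. Their poses are not given: they have to be found in the camera images.
- ram_axis (a point): Point fixed on the lidding press (a grey C-frame press, base 165 x 155 mm, 206 mm high without its crank), on the upright axis of ram and crank, 265 mm above the worktop: the height of the middle of the grip sleeve. Its z is up, its y is the way the carriage slides out, and the press's column stands on its +x side (centre 82 mm from the axis).
- sleeve: Black cylindrical grip sleeve of the crank, 28 mm in diameter, 68 mm high, upright; origin at its centre. It spins freely (and endlessly) about its own upright axis on its spindle, 45 mm from the ram axis, and goes round level in a circle as the crank turns. The steel crank arm lies under it, its top 41 mm below the sleeve's centre; the hub at the ram axis is 38 mm below the sleeve's centre. Nothing stands above it.
- crank (a joint): Crank angle, rad: 0 at the top stop (ram up, the start; sleeve then on the -x side of ram_axis), growing as it turns clockwise seen from above; lowers the ram 6.37 mm per rad (40 mm a turn); limit 9.6. Little friction; a spring lifts the ram with 16 N at the top, 2 N more per 10 mm (ram and foot weigh 4 N): let go, it flies back to 0. 1 N along the circle at the sleeve is 7 N at the ram.
- ram: Steel ram under the overarm, on the axis, with its round presser foot (72 mm across; white rubber face that yields about 1 mm per 30 N). Origin on the axis at the ram's lower end, without the foot. The foot is screwed out by a different, unreported length each time: its flat underside is 8 to 24 mm below this origin, so where it meets the lid has to be felt.
- carriage (a joint): Slide of the steel carriage, m: 0 fully in (tub under the ram, against the stop), 0.10 fully out (the start). About 3 N of friction.
- carriage_knob (a point): Middle of the upright black knob at the outer end of the carriage (24 mm in diameter, standing from 21 to 78 mm above the worktop; this point is at 52 mm). 145 mm along +y from the ram axis when the carriage is in, 245 mm when out.
- tub: White deli tub with a blue band (97 mm wide, 78 high, 0.28 kg), loose in the low ring of the carriage; origin under its centre, 21 mm above the worktop, z up. Its flat white lid (101 mm wide) starts 5 to 6 mm proud, top 87 to 88 mm above the origin. It slides down under 25 N and stays; fully home (82 mm) it goes solid: the load rises steeply. Over 120 N from the ram crushes the tub.
- ramekin: Bystander: china ramekin with contents, 82 mm across, 42 mm high, right of the press; origin under its centre.
- lemon: Bystander: lemon, about 78 x 55 x 56 mm, at the right; origin under its centre.
- garlic: Bystander: garlic bulb, about 60 mm, left of the press; origin under its centre.
- small_ramekin: Bystander: empty china ramekin, 82 mm across, 42 mm high, at the left rear; origin under its centre.
There are look-alikes about, which are no part of the job. There is more than one size of the tub; the job needs the largest.

How it is judged (in metres and radians):
On the way, in this order (a step that is already met when the one before it is completed fails the run):
1. the carriage with the tub is fully in the press, the ram still up (value of joint carriage below 0.006 m and value of joint crank below 1.5 rad), for 0.2 s.
2. with the sleeve held and the tub under the ram, the lid is wound fully home: it bears the ram with over 33 N (it slides at 25 N, so it has gone solid) (value of joint carriage below 0.006 m and value of joint crank above 2 rad and contact force between the fingers and sleeve above 1 N and contact force between ram and tub above 33 N), for 0.1 s.
At the end, for the whole second after the job is handed in: The lid has been pressed home (gone solid under the ram), the carriage is in (within 6 mm), the crank is back up within 1 rad of its top stop, and the tub stands upright and still in the carriage, within 15 mm of the ram axis (value of joint carriage below 0.006 m and value of joint crank below 1 rad and angle between tub's own z axis and vertical below 0.08 rad and horizontal distance between tub and ram_axis below 0.015 m and linear speed of tub below 0.02 m/s); the robot touches nothing.
It fails at once if the tub is crushed (foot on tub over 120 N) (contact force between ram and tub above 120 N).
It fails at once if the crank is let fly back: it spins up more than a quarter turn from the top while the fingers are off the sleeve (value of joint crank above 1.6 rad and velocity of joint crank below -0.8 rad/s and contact force between the fingers and sleeve below 0.1 N).
It fails at once if the tub is tipped (angle between tub's own z axis and vertical above 0.3 rad).
It fails at once if a bystander is moved by more than 3 cm (distance of any of ramekin, lemon, garlic, small_ramekin from where it was at the start of the episode above 0.03 m).
It also fails if it takes over 72 s, if anything falls off the work surface, if the arm or the gripper's body presses on something with over 40 N, if the wrist force passes 120 N, or if a joint passes its speed limit or range.

ROBOT

A 6-joint arm with a two-finger parallel gripper is mounted at the origin on a cart in front of the work surface, level with it; the furniture and walls round the work are solid. World frame = base frame: x ahead of the robot, y to its left, z up, the work surface at z = 0. Lengths are in mm, angles in rad, forces in N, time in s.
With the tool pointing down it reaches from about 300 to 850 mm from the base axis. Payload 5.4 kg.
Tool frame: the origin (TCP) lies midway between the tips of the shut fingers; the grasp point (between the pads) lies 19 mm behind it; z points along the fingers, y is the line along which they close (so a half turn about z gives the same grasp; the last joint's range is limited). The gripper opens to 85 mm and grips with 20 to 120 N. Pads are 22 mm wide; open, the fingers measure 114 mm over their backs; the gripper's body (76 mm by 85 mm) begins 54 mm behind the grasp point. The pads swing forward as they close: fully open they stand 13 mm farther back than shut.
Start: joints at [-1.467, 0.158, 1.597, -0, 1.386, -0.21], TCP at [177.464, -546.912, 231.299] pointing down, gripper open.
Joint ranges: [-2.91, 2.91], [-0.94, 2.29], [0.18, 2.7], [-1.29, 4.43], [0.17, 2.64], [-3, 3]. Speed limits (rad/s): [2.57, 2.57, 3.14, 3.14, 3.14, 3.14].

INTERFACE

Orientations are given as a unit quaternion [w, x, y, z].
In Python, from rig import env gives the robot as it stands.
- The arm moves only by the tool play_rows, never from a script. Its argument "deltas" is a list of rows, each a list of 3 entries, a list of its own where there are three numbers: the closure, from 0 (fully open) to 1 (shut), then the shift along the tool's x, y, z in cm, then the turn, a rotation vector about the tool's x, y, z in degrees. In form: [[jaw, [tx, ty, tz], [rx, ry, rz]], ...]. A call has 1 to 10 rows; each row shifts and turns the commanded pose from where the row before left it, along the tool's axes as they then stand; what a row does not reach is not made up. A row lasts 1/8 s, in which the tool goes at most 62.5 mm and 10.7 degrees, less where a joint would pass 70% of its speed; a pose out of reach is approached as far as the arm can. A call is refused whole if a number of a shift passes 6.25 or a number of a turn 10.7, either way. A call with a gripper value outside its range is refused whole. The fingers move at their own pace and stop on an object; the grip force is fixed at half the most. Time passes only in rows, so rows that do not move let the fingers close. It gives the time, the measured TCP pose, the force, the opening and the grip force at its end, in the units of the state.
- env.get_obs(): the state, without advancing time (a new reading comes with each control period).
- env.read_camera(name): name is "side" or "top" or "wrist"; returns the picture (400x640x3 uint8, red, green, blue); there is no depth.
- env.calibration(name): a dict with "K" (3x3 intrinsics, pixels), "k1" (the pictures are not rectified: a ray, as slopes to the right and down, at radius r is drawn at 1 + k1 r^2 times it, then the intrinsics apply), "R" (3x3) and "t" (3): a world point X has camera coordinates R X + t. Camera axes: x right, y down, z forward; pixel columns grow to the right and rows downward; lengths in mm; the calibration is good to about 2 mm. A picture is of the moment at which its call begins: read the wrist's pose just before it. calibration takes no time and is no camera call; for the wrist camera it gives the pose at the moment of the call.
- env.finish_job(): hands the job in; it is judged then, once.
Trained networks look in the newest picture that a camera, given by its name, has taken for a name from the list of things; names that differ only in an ending like _2 or _b are one class to them, and where a whole thing is asked for, a point or a joint stands for the part that bears it (a point fixed in the world has none). Each returns a list of dicts, best first, with "score" (0 to 1); they miss things now and then, are a little off and sometimes report something else, mostly with a low value. They report only what shows in the picture. A call takes as long as a camera call. They do not tell look-alikes from the thing itself.
- env.recognise(camera, name): "point" ([x, y, z] in mm, in the coordinates of the camera as it stood for that picture, good to about 4 mm: the middle of the surface that is visible of it).
The state is a dict: "t": time; "q": joint angles; "qvel": joint speeds; "joint_efforts": joint torques, N m; "ee_pos": TCP position; "orientation": TCP orientation; "ft_force": force on the tool from outside, world axes, zero at the start; "moment": the same for the moment, N m; "finger_gap": finger opening in mm; "gripper_force": force on a finger pad.
Only numpy, scipy, OpenCV 4.12 (cv2) and the standard library are available. Lean on these libraries where they do the work, as an engineer would, in place of code of your own. Each camera call takes 0.05 s, during which the arm holds its last target. There are 200 camera calls.

## Working session

There is one attempt and no reset: what is moved stays moved. The work goes in short steps, Python scripts to look and compute and a tool call to move; the robot and the scene stay as the last step left them, time stands still between calls to the robot, and variables do not carry over. Pictures are saved under pics/ and viewed, at most 10 in all, crops included, and the job is handed in when it is done.

Besides the shell and the picture viewer there is one more tool, called after "Emit:" as name(argument=value, ...), one argument or row to a line, values as JSON. play_rows: Moves the arm, as the interface text tells. Its arguments: {"type":"object","properties":{"deltas":{"type":"array","items":{"type":"array"}}},"required":["deltas"]}

```bash
ls; mkdir -p pics
cat > h.py <<'E'
import numpy as np, cv2
from rig import env
def snap(c,f=None):
    im=env.read_camera(c)
    if f: cv2.imwrite('pics/'+f,cv2.cvtColor(im,cv2.COLOR_RGB2BGR))
    return im
def toworld(c,p):
    k=env.calibration(c); return np.array(k['R']).T@(np.array(p)-np.array(k['t']))
def proj(c,X):
    k=env.calibration(c); p=np.array(k['R'])@np.array(X)+np.array(k['t']); s=p[:2]/p[2]; s=s*(1+k['k1']*(s@s))
    K=np.array(k['K']); return (K[:2,:2]@s+K[:2,2])
E
python3 - <<'E'
from h import *
o=env.get_obs(); print({k:np.round(v,3) for k,v in o.items()})
for c in ['side','top']:
    snap(c,c+'0.png')
    for n in ['sleeve','ram','carriage_knob','tub','crank','carriage','ramekin','lemon','garlic','small_ramekin']:
        for d in env.recognise(c,n): 
            w=toworld(c,d['point']); print(c,n,round(d['score'],2),w.round(0),proj(c,w).round(0))
print(env.get_obs()['t'])
E
```

```text
pics
{'t': np.float64(0.0), 'q': array([-1.467,  0.159,  1.598,  0.   ,  1.386, -0.21 ]), 'qvel': array([ 0.001, -0.001, -0.001, -0.001,  0.   ,  0.001]), 'joint_efforts': array([-0.0000e+00, -3.9600e+01, -3.3143e+01, -0.0000e+00,  8.0000e-03,
        0.0000e+00]), 'ee_pos': array([ 177.406, -546.316,  230.299]), 'orientation': array([-0.001,  0.988,  0.156,  0.   ]), 'ft_force': array([ 0.605, -0.195, -0.535]), 'moment': array([-0.018, -0.039, -0.035]), 'gripper_force': np.float64(0.0), 'finger_gap': np.float64(85.14)}
side sleeve 0.76 [469.  89. 276.] [329. 151.]
side ram 0.5 [510. 111. 162.] [313. 190.]
side carriage_knob 0.74 [451. 247.  23.] [330. 257.]
side tub 0.85 [474. 218. 106.] [323. 225.]
side tub 0.65 [509. 473.  63.] [302. 300.]
side tub 0.64 [550. 344.  65.] [291. 263.]
side crank 0.55 [477.  92. 256.] [326. 158.]
side carriage 0.88 [443. 247.  23.] [333. 257.]
side carriage 0.67 [602. 523.  30.] [256. 326.]
side carriage 0.6 [ 372. -221.   38.] [354. 184.]
side ramekin 0.69 [376. -75.  33.] [354. 202.]
side lemon 0.65 [420. 560.  35.] [342. 344.]
side lemon 0.62 [ 368. -216.   42.] [355. 184.]
side lemon 0.25 [507. 107. 163.] [314. 189.]
side garlic 0.69 [418. 558.  38.] [343. 342.]
side small_ramekin 0.86 [605. 520.  29.] [255. 325.]
top sleeve 0.47 [469.  80. 301.] [346. 208.]
top ram 0.61 [510. 102. 228.] [336. 194.]
top carriage_knob 0.78 [452. 245.  19.] [290. 216.]
top carriage_knob 0.57 [ 372. -231.   47.] [439. 240.]
top tub 0.8 [510. 454.  65.] [222. 198.]
top tub 0.6 [553. 325.  65.] [263. 184.]
top crank 0.7 [486.  86. 230.] [342. 203.]
top carriage 0.81 [445. 243.  21.] [290. 219.]
top ramekin 0.73 [379. -97.  28.] [395. 238.]
top lemon 0.6 [ 371. -230.   48.] [439. 241.]
top garlic 0.66 [420. 544.  38.] [197. 227.]
top small_ramekin 0.71 [631. 551.  10.] [197. 163.]
1.1
```

View pics/side0.png

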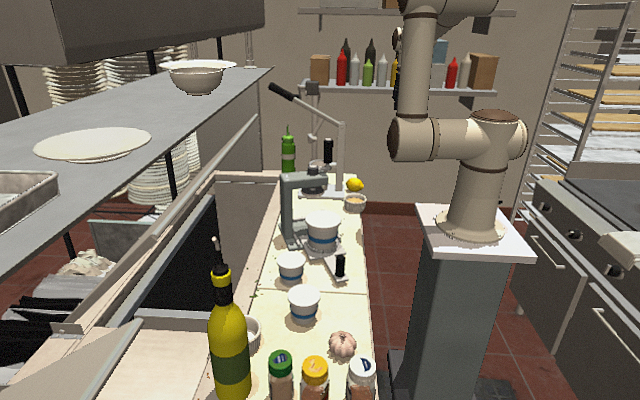

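Run:
```python
import cv2
a=cv2.imread('pics/top0.png')[130:290,200:440]; cv2.imwrite('pics/topc.png',cv2.resize(a,None,fx=3.3,fy=3.3,interpolation=cv2.INTER_CUBIC))
from h import *
for c in ['side','top']:
  k=env.calibration(c); R=np.array(k['R']);print(c,(-R.T@np.array(k['t'])).round(0),np.array(k['K']).round(0).tolist(),R.round(2).tolist())
```

```text
side [ 450. 1106.  630.] [[373.0, 0.0, 315.0], [0.0, 373.0, 197.0], [0.0, 0.0, 1.0]] [[-1.0, -0.06, 0.02], [-0.04, 0.44, -0.9], [0.05, -0.9, -0.44]]
top [ 438.  153. 1323.] [[399.0, 0.0, 312.0], [0.0, 399.0, 203.0], [0.0, 0.0, 1.0]] [[-0.01, -1.0, -0.01], [-1.0, 0.01, -0.04], [0.04, 0.01, -1.0]]
```

View pics/topc.png

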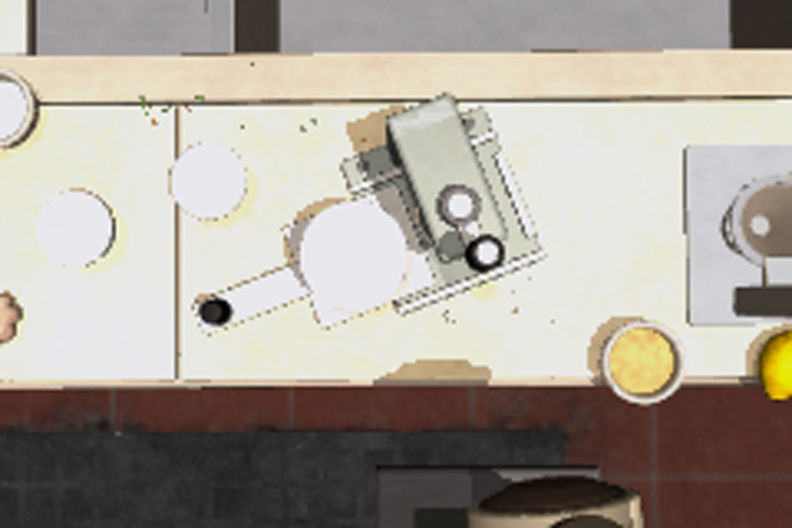

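The side view shows the press at about (310,190), with the big tub on its carriage (322,230), the knob (340,265) and the sleeve (328,151).

There are three tubs in the side view: (322,230), (290,267) and (303,305). The one on the carriage is the largest and sits in the ring, so it's the one meant. The lever device at the right, around (330,100–190), is a look-alike. The enlarged top crop confirms this, with the sleeve at crop (485,252), the hub at (459,206) and the knob at (214,311).

```bash
cat >> h.py <<'E'
def ray(c,uv):
    k=env.calibration(c); K=np.array(k['K']); R=np.array(k['R'])
    d=(np.array(uv)-K[:2,2])/np.array([K[0,0],K[1,1]]); s=d.copy()
    for _ in range(10): s=d/(1+k['k1']*(s@s))
    return -R.T@np.array(k['t']), R.T@np.array([s[0],s[1],1])
def atz(c,uv,z):
    o,v=ray(c,uv); return o+v*(z-o[2])/v[2]
E
python3 - <<'E'
from h import *
im=cv2.imread('pics/top0.png'); g=im.max(2)
for nm,(u0,u1,v0,v1) in dict(sleeve=(338,356,197,216),knob=(256,274,216,232)).items():
    m=(g[v0:v1,u0:u1]<60).astype(np.uint8); n,l,s,cen=cv2.connectedComponentsWithStats(m)
    for i in range(1,n):
        if s[i,4]>8: print(nm,s[i],cen[i]+[u0,v0])
    print(g[v0:v1,u0:u1])
u=lambda a,b:(200+(a+.5)/3.3-.5,130+(b+.5)/3.3-.5)
print('sleeve',atz('top',u(485,252),299).round(1),'hub',atz('top',u(459,206),232).round(1),'knob',atz('top',u(214,311),78).round(1),'tub',atz('top',u(354,255),108).round(1))
im=cv2.imread('pics/side0.png'); a=im[120:300,250:390]; cv2.imwrite('pics/sidec.png',cv2.resize(a,None,fx=3.3,fy=3.3,interpolation=cv2.INTER_CUBIC))
E
```

```text
sleeve [ 3  4  7 11 30] [343.4        207.06666667]
[[136 147 144 145 186 234 219 211 216 218 217 217 218 183 160 211 211 212]
 [ 93 180 153 195 233 235 230 136 216 217 216 216 215 199 164 208 212 211]
 [101 221 173 232 234 235 235 192 215 216 217 217 217 214 172 144 211 213]
 [121 123 172 170 232 232 236 221 209 211 212 216 218 217 189 165 213 211]
 [120  86 161 166 162 164 230 113  87  54  65 162 211 200 183 174 210 211]
 [119  76 142 169 158 150  70  28  53  67  64  36  64 170 160 172 211 211]
 [123 122 113 163  70  12  36  87 145 195 191 109  56  55 208 213 213 213]
 [124 119  85  98   9  23  69 237 237 237 237 234 145  47 113 213 216 216]
 [122 121 116  26  13  51 123 237 237 237 237 237 234  56  74 213 216 214]
 [120 106  92   5  14  60 163 237 237 237 237 237 231  51  58 214 216 213]
 [ 96  88  70   5  13  56 137 237 237 237 237 235 180  61  78 214 213 209]
 [119 114 176  20   7  26  70 233 235 237 236 232 173  53  86 214 207 131]
 [184 184 178  94   5  17  51  97 189 233 221 140  55  40 163 209 152 233]
 [185 185 184 178  30  11  15  34  58  60  62  54  51  78 155 233 232 234
[... 1026 characters left out ...]
 [232 232 232 227  80  37  41  43  50  53  55  15   8  25 135 237 235 235]
 [233 232 231 184 133  37  42  46  51  54  49  10   8  42 189 234 233 234]
 [232 232 233 233 232  49  41  44  49  56  22   8  15  89 229 233 233 232]
 [232 233 232 232 225 189  66  57  47  31  16  29  74 187 228 231 222 156]
 [232 232 232 231 169 235 232 187 134 125  89 139 228 230 212 189 233 233]
 [233 232 233 232 232 231 232 233 233 231 232 220 154 232 232 233 232 233]
 [232 232 232 233 232 207 232 232 232 211 232 233 232 232 232 233 232 232]
 [233 232 232 232 232 232 226 152 232 232 232 233 233 232 232 233 233 233]]
sleeve [474.2  78.7 299. ] hub [514.9  95.  232. ] knob [428.1 319.2  78. ] tub [479.1 185.6 108. ]
```

View pics/sidec.png

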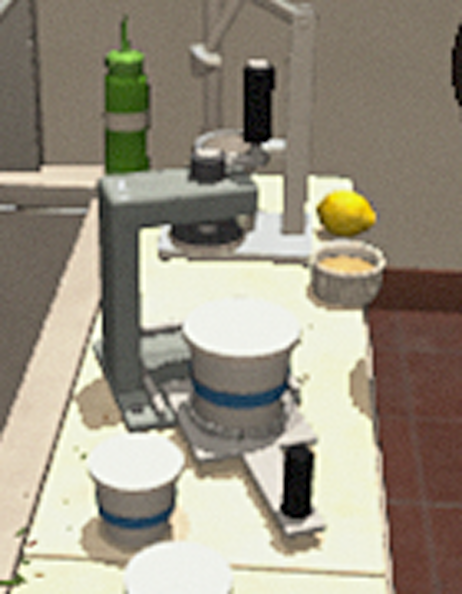

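The side crop shows the press open, with the foot up, the tub in its ring and the knob upright at crop (298,480). I'll check the full top view for obstacles on the way there.

View pics/top0.png

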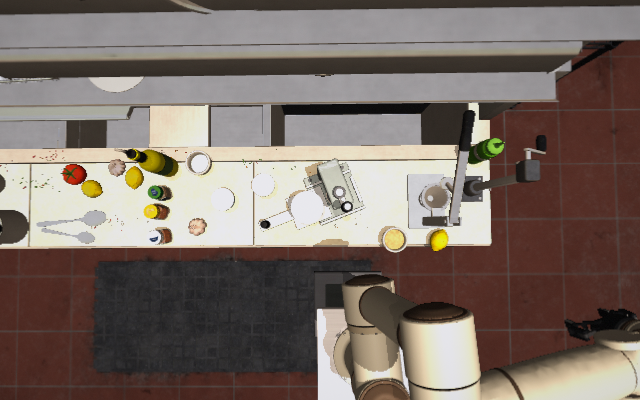

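Run:
```python
from h import *
from scipy.optimize import least_squares
obs=[('top',(347.3,206.1),(-45,0,299)),('top',(263.8,224.1),(0,245,78)),('top',(306.8,207.0),(0,100,108.5)),('top',(338.6,192),(0,0,232)),
('side',(250+258/3.3,120+66/3.3),(-45,0,299)),('side',(250+258/3.3,120+138/3.3),(-45,0,231)),('side',(250+299/3.3,120+450/3.3),(0,245,78)),('side',(250+241/3.3,120+324/3.3),(0,100,108.5))]
def W(p,l):
    c,s=np.cos(p[2]),np.sin(p[2]); return [p[0]+c*l[0]-s*l[1],p[1]+s*l[0]+c*l[1],l[2]]
f=lambda p:np.concatenate([proj(c,W(p,l))-uv for c,uv,l in obs])
r=least_squares(f,[515,93,.36],loss='soft_l1'); p=r.x; print(p,np.degrees(p[2])); print(f(p).reshape(-1,2).round(1))
for l in [(-45,0,265),(0,245,52),(0,275,52),(0,175,52)]: print(l,np.round(W(p,l),1))
for uv in [(460,200),(420,225),(450,225)]: print(uv,[atz('top',uv,z).round(0).tolist() for z in (50,300)])
```

```text
[5.14326218e+02 9.29592114e+01 3.69833125e-01] 21.189877178522824
[[ 0.1  0.6]
 [-0.   0.6]
 [-0.1  0.2]
 [ 0.9  0.3]
 [-0.2  1.8]
 [-1.   2.2]
 [-0.2 -0.1]
 [-0.6  0.3]]
(-45, 0, 265) [472.4  76.7 265. ]
(0, 245, 52) [425.8 321.4  52. ]
(0, 275, 52) [414.9 349.4  52. ]
(0, 175, 52) [451.1 256.1  52. ]
(460, 200) [[499.0, -300.0, 50.0], [487.0, -211.0, 300.0]]
(420, 225) [[421.0, -171.0, 50.0], [424.0, -108.0, 300.0]]
(450, 225) [[420.0, -266.0, 50.0], [424.0, -184.0, 300.0]]
```

Emit:
play_rows(
  deltas=[
    [1,[0,0,-5],[0,0,-3.3]],
    [1,[2.6,-3.4,-3.2],[0,0,0]],
    [1,[2.6,-3.4,-3.2],[0,0,0]],
    [1,[2.6,-3.4,-3.2],[0,0,0]],
    [1,[2.6,-3.4,-3.2],[0,0,0]],
    [1,[2.6,-3.4,-3.2],[0,0,0]],
    [1,[2.6,-3.4,-1],[0,0,0]],
    [1,[3.2,-4.1,0],[0,0,0]],
    [1,[3.2,-4.1,0],[0,0,0]],
    [1,[3.2,-4.1,0],[0,0,0]],
  ],
)

```text
t: 2.35
ee_pos: [293.7, -149.2, 451.5]
orientation: [0.0, 0.983, 0.184, 0.0]
ft_force: [1.0, -0.2, 0.2]
finger_gap: -0.2
gripper_force: 0.0
```

Emit:
play_rows(
  deltas=[
    [1,[3,-5.2,0],[0,0,0]],
    [1,[3,-5.2,0],[0,0,0]],
    [1,[3,-5.2,0],[0,0,0]],
    [1,[3,-5.2,0],[0,0,0]],
    [1,[3,-5.2,0],[0,0,0]],
    [1,[3.5,-4.4,2],[0,0,0]],
    [1,[3.5,-4.4,2],[0,0,0]],
    [1,[3.5,-4.4,2],[0,0,0]],
    [1,[3.5,-4.4,2],[0,0,0]],
    [1,[0,0,0],[0,0,0]],
  ],
)

```text
t: 3.6
ee_pos: [404.8, 362.9, 366.8]
orientation: [0.001, 0.982, 0.186, -0.004]
ft_force: [-0.1, -0.6, -0.9]
finger_gap: 0.1
gripper_force: 0.0
```

Emit:
play_rows(
  deltas=[
    [1,[0.4,0,5.5],[0,0,0]],
    [1,[0,0,5.5],[0,0,0]],
    [1,[0,0,5.5],[0,0,0]],
    [1,[0,0,5.5],[0,0,0]],
    [1,[0,0,5.5],[0,0,0]],
    [1,[0,0,5.5],[0,0,0]],
    [1,[0,0,0],[0,0,0]],
  ],
)

```text
t: 4.47
ee_pos: [406.1, 359.7, 37.9]
orientation: [0.002, 0.983, 0.184, -0.004]
ft_force: [-0.6, -0.3, -0.0]
finger_gap: -0.4
gripper_force: 0.0
```

Run:
```python
from h import *
im=snap('side')[200:320,270:400]; cv2.imwrite('pics/s1.png',cv2.cvtColor(cv2.resize(im,None,fx=4,fy=4,interpolation=cv2.INTER_CUBIC),cv2.COLOR_RGB2BGR))
print(env.get_obs()['ee_pos'],env.get_obs()['ft_force'])
```

```text
[408.74309968 361.35819165  41.27437496] [-0.3395793   0.76550008  1.38909525]
```

View pics/s1.png

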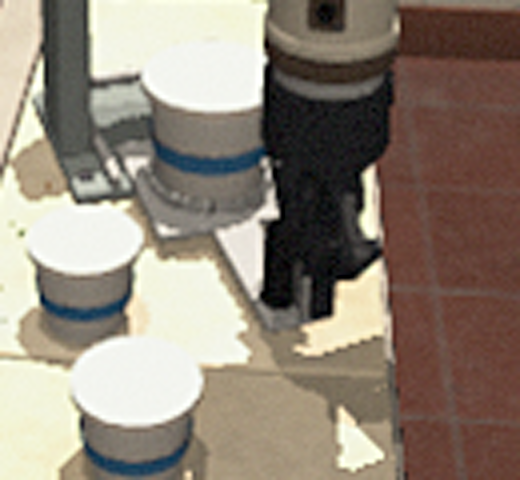

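Run:
```python
from h import *
for X in [(408.7,361.4,41),(408.7,361.4,90),(425.8,321.4,78),(425.8,321.4,25)]: print(X,((proj('side',X)-[270,200])*4).round(0))
```

```text
(408.7, 361.4, 41) [306. 314.]
(408.7, 361.4, 90) [311. 249.]
(425.8, 321.4, 78) [282. 225.]
(425.8, 321.4, 25) [278. 293.]
```

Emit:
play_rows(
  deltas=[
    [1,[0.1,0.5,0],[0,0,0]],
    [1,[0,0.8,0],[0,0,0]],
    [1,[0,1,0],[0,0,0]],
    [1,[0,1.2,0],[0,0,0]],
    [1,[0,1.2,0],[0,0,0]],
    [1,[0,1.2,0],[0,0,0]],
    [1,[0,1.2,0],[0,0,0]],
    [1,[0,1.2,0],[0,0,0]],
    [1,[0,0.8,0],[0,0,0]],
    [1,[0,0.6,0],[0,0,0]],
  ],
)

```text
t: 5.78
ee_pos: [445.5, 271.7, 41.2]
orientation: [-0.0, 0.983, 0.184, -0.0]
ft_force: [0.0, 4.7, 0.9]
finger_gap: -0.2
gripper_force: 1.6
```

Emit:
play_rows(
  deltas=[
    [1,[0,0.5,0],[0,0,0]],
    [1,[0,0.4,0],[0,0,0]],
    [1,[0,0.4,0],[0,0,0]],
    [1,[0,0.2,0],[0,0,0]],
  ],
)

```text
t: 6.28
ee_pos: [450.8, 258.0, 41.2]
orientation: [0.0, 0.983, 0.185, -0.0]
ft_force: [0.5, 3.4, 1.6]
finger_gap: 0.1
gripper_force: 1.6
```

Emit:
play_rows(
  deltas=[
    [1,[0,0.3,0],[0,0,0]],
    [1,[0,0.2,0],[0,0,0]],
  ],
)

```text
t: 6.52
ee_pos: [452.6, 253.4, 41.2]
orientation: [0.0, 0.983, 0.185, -0.0]
ft_force: [0.1, 3.8, 0.8]
finger_gap: 0.1
gripper_force: 1.5
```

Emit:
play_rows(
  deltas=[
    [1,[0,0.2,0],[0,0,0]],
    [1,[0,0.2,0],[0,0,0]],
    [1,[0,0,0],[0,0,0]],
  ],
)

```text
t: 6.9
ee_pos: [452.8, 253.0, 41.3]
orientation: [-0.003, 0.983, 0.184, -0.0]
ft_force: [-4.4, 18.1, 1.6]
finger_gap: -0.2
gripper_force: 9.1
```

Emit:
play_rows(
  deltas=[
    [1,[0,-0.8,0],[0,0,0]],
    [1,[0,-2.7,0],[0,0,0]],
    [0.3,[0,0,-5],[0,0,0]],
    [0.3,[0,0,-5.5],[0,0,0]],
    [0.3,[0,0,-5.5],[0,0,0]],
    [0.3,[0,0,-5.5],[0,0,0]],
    [0.3,[0,0,-5.5],[0,0,0]],
    [0.3,[0,0,-5],[0,0,0]],
    [0.3,[0,0,0],[0,0,0]],
  ],
)

```text
t: 8.02
ee_pos: [443.2, 282.4, 366.2]
orientation: [0.0, 0.983, 0.184, 0.004]
ft_force: [0.3, -0.4, -1.3]
finger_gap: 59.7
gripper_force: 0.0
```

```bash
cat >> h.py <<'E'
A=np.array([514.3,93.0]); TH=np.radians(21.19)
def press(p,A=A):
    d=np.array(p)[:2]-A; c,s=np.cos(TH),np.sin(TH); return np.array([c*d[0]+s*d[1],-s*d[0]+c*d[1]])
E
python3 - <<'E'
from h import *
im=snap('top')[160:260,220:400]; cv2.imwrite('pics/t2.png',cv2.cvtColor(cv2.resize(im,None,fx=4,fy=4,interpolation=cv2.INTER_CUBIC),cv2.COLOR_RGB2BGR))
o=env.get_obs(); print(o['ee_pos'],press(o['ee_pos']),o['ft_force'],o['finger_gap'])
for c in ['top']:
  for n in ['sleeve','crank']:
    for d in env.recognise(c,n): w=toworld(c,d['point']); print(c,n,d['score'],w.round(0))
E
```

```text
[442.24657321 282.09167765 362.99935734] [  1.16775495 202.35116806] [ 0.1519753  -0.42018168 -0.25617724] 59.662556896549845
top sleeve 0.48 [470.  83. 299.]
top crank 0.7 [479. 149.  20.]
top crank 0.59 [490.  88. 229.]
```

View pics/t2.png

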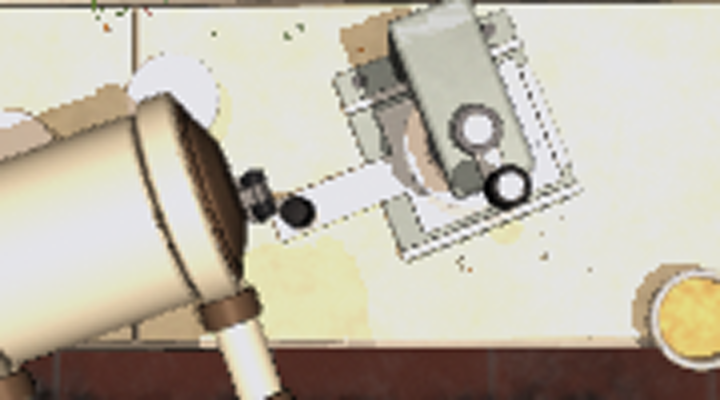

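The carriage is fully in, with the knob at crop (297,212) and the tub under the overarm. Next I'll move above the sleeve, which shows at crop (507,187).

Emit:
play_rows(
  deltas=[
    [0.3,[-1.15,5.05,0],[0,0,0]],
    [0.3,[-1.15,5.05,0],[0,0,0]],
    [0.3,[-1.15,5.05,0],[0,0,0]],
    [0.3,[-1.15,5.05,0],[0,0,0]],
    [0.3,[0,0,2],[0,0,0]],
    [0.3,[0,0,0],[0,0,0]],
  ],
)

```text
t: 8.93
ee_pos: [470.3, 77.0, 337.8]
orientation: [-0.001, 0.983, 0.184, -0.003]
ft_force: [-0.0, -0.7, 0.2]
finger_gap: 59.7
gripper_force: 0.0
```

Run:
```python
from h import *
o=env.get_obs(); print(o['ee_pos'],press(o['ee_pos']),o['ft_force'])
k=env.calibration('wrist'); print(proj('wrist',[472.4,76.7,299]),(-np.array(k['R']).T@k['t']).round(0))
im=snap('wrist'); cv2.imwrite('pics/w3.png',cv2.cvtColor(im,cv2.COLOR_RGB2BGR))
for d in env.recognise('wrist','sleeve'): print(d['score'],toworld('wrist',d['point']).round(0))
```

```text
[470.32314066  77.00710318 337.78042484] [-46.78426962   0.98438912] [-0.01078879 -0.7005714   0.22575529]
[320.89516359 223.85149477] [542. 104. 480.]
0.97 [485.  83. 301.]
```

View pics/w3.png

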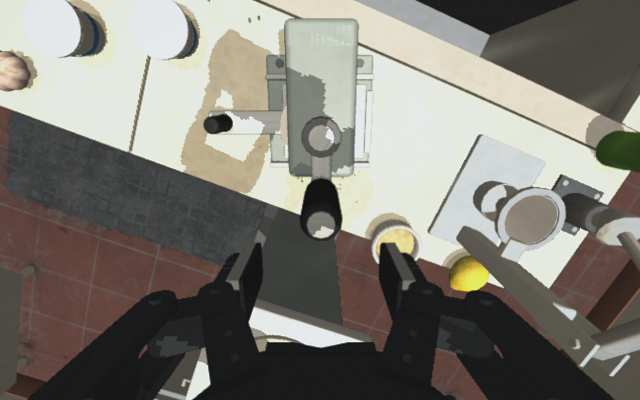

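The sleeve top is at (321,222) in the wrist view, against a predicted (321,224), so it lies centred between the fingers. I'll go down and grip it.

Emit:
play_rows(
  deltas=[
    [0.3,[0.15,0,3],[0,0,0]],
    [0.3,[0,0,3],[0,0,0]],
    [0.3,[0,0,2.2],[0,0,0]],
    [0.3,[0,0,0],[0,0,0]],
  ],
)

```text
t: 9.52
ee_pos: [472.2, 78.8, 257.9]
orientation: [-0.0, 0.983, 0.185, -0.002]
ft_force: [0.4, 0.4, 0.4]
finger_gap: 59.4
gripper_force: 0.0
```

Emit:
play_rows(
  deltas=[
    [1,[0,0,0],[0,0,0]],
    [1,[0,0,0],[0,0,0]],
    [1,[0,0,0],[0,0,0]],
    [1,[0,0,0],[0,0,0]],
    [1,[0,0,0],[0,0,0]],
  ],
)

```text
t: 10.15
ee_pos: [474.1, 78.2, 261.1]
orientation: [0.0, 0.983, 0.185, 0.001]
ft_force: [-2.0, 1.3, 6.5]
finger_gap: 26.4
gripper_force: 58.8
```

```bash
cat > c.py <<'E'
import sys,json,numpy as np
a,b,n=float(sys.argv[1]),float(sys.argv[2]),int(sys.argv[3])
th=np.linspace(a,b,n+1); p=np.round(np.c_[-4.5*np.cos(th),-4.5*np.sin(th)],2)
print(np.diff(p,axis=0).round(2).tolist())
E
for i in 0 1 2 3 4; do python3 c.py $(python3 -c "print(1.5*$i,1.5*$i+1.5)") 10; done
```

```text
[[0.05, -0.67], [0.15, -0.66], [0.25, -0.63], [0.34, -0.58], [0.42, -0.53], [0.49, -0.45], [0.56, -0.38], [0.61, -0.29], [0.64, -0.2], [0.67, -0.1]]
[[0.68, 0.0], [0.66, 0.11], [0.65, 0.2], [0.6, 0.3], [0.56, 0.38], [0.49, 0.46], [0.42, 0.53], [0.33, 0.59], [0.24, 0.63], [0.14, 0.65]]
[[0.05, 0.68], [-0.06, 0.67], [-0.15, 0.66], [-0.25, 0.62], [-0.35, 0.58], [-0.42, 0.52], [-0.5, 0.46], [-0.56, 0.37], [-0.61, 0.29], [-0.65, 0.19]]
[[-0.67, 0.09], [-0.67, -0.01], [-0.67, -0.11], [-0.64, -0.2], [-0.6, -0.3], [-0.56, -0.39], [-0.48, -0.47], [-0.42, -0.53], [-0.32, -0.59], [-0.24, -0.63]]
[[-0.14, -0.66], [-0.04, -0.68], [0.06, -0.67], [0.16, -0.65], [0.26, -0.63], [0.35, -0.57], [0.43, -0.52], [0.5, -0.45], [0.57, -0.37], [0.61, -0.28]]
```

Emit:
play_rows(
  deltas=[
    [1,[0.05,-0.67,0],[0,0,0]],
    [1,[0.15,-0.66,0],[0,0,0]],
    [1,[0.25,-0.63,0],[0,0,0]],
    [1,[0.34,-0.58,0],[0,0,0]],
    [1,[0.42,-0.53,0],[0,0,0]],
  ],
)

```text
t: 10.78
ee_pos: [474.0, 110.7, 261.1]
orientation: [0.001, 0.983, 0.185, 0.001]
ft_force: [-2.5, -3.1, 6.4]
finger_gap: 26.7
gripper_force: 59.0
```

```bash
cat > f.py <<'E'
from h import *
o=env.get_obs(); p=press(o['ee_pos']); f=press(o['ft_force'],np.zeros(2)); th=np.arctan2(p[1],-p[0])
t=np.array([np.sin(th),np.cos(th)]); r=np.array([-np.cos(th),np.sin(th)])
print('t',o['t'],'p',p.round(1),'R',np.hypot(*p).round(1),'th',th.round(2),'Ftan',(f@t).round(1),'Frad',(f@r).round(1),'Fz',o['ft_force'][2].round(1),'z',o['ee_pos'][2].round(1),'M',o['moment'].round(2),'grip',o['gripper_force'])
E
python3 f.py
```

```text
t 10.775 p [-31.2  31. ] R 44.0 th 0.78 Ftan -3.8 Frad 1.0 Fz 6.4 z 261.1 M [-0.36  0.31  0.01] grip 59.03120934963226
```

Emit:
play_rows(
  deltas=[
    [1,[0.49,-0.45,0],[0,0,0]],
    [1,[0.56,-0.38,0],[0,0,0]],
    [1,[0.61,-0.29,0],[0,0,0]],
    [1,[0.64,-0.2,0],[0,0,0]],
    [1,[0.67,-0.1,0],[0,0,0]],
    [1,[0.68,0.0,0],[0,0,0]],
  ],
)

```text
t: 11.52
ee_pos: [502.9, 137.6, 261.1]
orientation: [0.0, 0.983, 0.185, 0.001]
ft_force: [-3.4, -1.3, 6.9]
finger_gap: 26.4
gripper_force: 59.1
```

```bash
python3 f.py
```

```text
t 11.525 p [ 5.5 45.8] R 46.1 th 1.69 Ftan -3.6 Frad -0.4 Fz 6.9 z 261.1 M [-0.11  0.48  0.03] grip 59.07486408948898
```

Emit:
play_rows(
  deltas=[
    [1,[0.66,0.11,0],[0,0,0]],
    [1,[0.65,0.2,0],[0,0,0]],
    [1,[0.6,0.3,0],[0,0,0]],
    [1,[0.56,0.38,0],[0,0,0]],
  ],
)

```text
t: 12.02
ee_pos: [529.5, 137.6, 261.1]
orientation: [-0.0, 0.983, 0.185, 0.001]
ft_force: [-3.3, 1.1, 5.8]
finger_gap: 26.6
gripper_force: 59.1
```

```bash
python3 f.py
```

```text
t 12.025 p [30.3 36.1] R 47.1 th 2.27 Ftan -3.5 Frad -0.0 Fz 5.8 z 261.1 M [ 0.04  0.46 -0.04] grip 59.067024886608124
```

Emit:
play_rows(
  deltas=[
    [1,[0.49,0.46,0],[0,0,0]],
    [1,[0.42,0.53,0],[0,0,0]],
    [1,[0.33,0.59,0],[0,0,0]],
    [1,[0.24,0.63,0],[0,0,0]],
  ],
)

```text
t: 12.52
ee_pos: [551.4, 122.6, 261.0]
orientation: [-0.0, 0.983, 0.185, 0.001]
ft_force: [-2.4, 1.5, 6.1]
finger_gap: 26.8
gripper_force: 59.1
```

```bash
python3 f.py
```

```text
t 12.525 p [45.3 14.2] R 47.5 th 2.84 Ftan -2.7 Frad -0.9 Fz 6.1 z 261.0 M [ 0.24  0.42 -0.02] grip 59.056603610515594
```

Emit:
play_rows(
  deltas=[
    [1,[0.14,0.65,0],[0,0,0]],
    [1,[0.05,0.68,0],[0,0,0]],
    [1,[-0.06,0.67,0],[0,0,0]],
    [1,[-0.15,0.66,0],[0,0,0]],
  ],
)

```text
t: 13.02
ee_pos: [561.1, 97.9, 261.1]
orientation: [-0.001, 0.983, 0.185, 0.002]
ft_force: [-1.3, 4.0, 5.9]
finger_gap: 26.5
gripper_force: 59.0
```

```bash
sed -i "s/A=np.array(\[514.3,93.0\])/A=np.array([515.4,94.8])/" h.py; python3 f.py
```

```text
t 13.025 p [ 43.7 -13.7] R 45.8 th -2.84 Ftan -4.0 Frad -1.0 Fz 5.9 z 261.1 M [ 0.56  0.26 -0.04] grip 59.03853625059128
```

Emit:
play_rows(
  deltas=[
    [1,[-0.25,0.62,0],[0,0,0]],
    [1,[-0.35,0.58,0],[0,0,0]],
    [1,[-0.42,0.52,0],[0,0,0]],
    [1,[-0.5,0.46,0],[0,0,0]],
  ],
)

```text
t: 13.52
ee_pos: [555.0, 71.8, 261.1]
orientation: [-0.0, 0.983, 0.185, 0.002]
ft_force: [0.2, 3.6, 5.1]
finger_gap: 26.6
gripper_force: 59.0
```

```bash
python3 f.py
```

```text
t 13.525 p [ 28.6 -35.8] R 45.8 th -2.25 Ftan -3.2 Frad -1.6 Fz 5.1 z 261.1 M [ 0.6  -0.02  0.03] grip 59.01273250579834
```

Emit:
play_rows(
  deltas=[
    [1,[-0.56,0.37,0],[0,0,0]],
    [1,[-0.61,0.29,0],[0,0,0]],
    [1,[-0.65,0.19,0],[0,0,0]],
    [1,[-0.67,0.09,0],[0,0,0]],
  ],
)

```text
t: 14.02
ee_pos: [535.4, 53.8, 261.0]
orientation: [0.0, 0.983, 0.185, 0.002]
ft_force: [2.5, 3.1, 5.4]
finger_gap: 26.4
gripper_force: 59.0
```

```bash
python3 f.py
```

```text
t 14.025 p [  3.8 -45.5] R 45.6 th -1.66 Ftan -3.6 Frad -1.7 Fz 5.4 z 261.0 M [ 0.56 -0.27 -0.02] grip 58.987807631492615
```

Emit:
play_rows(
  deltas=[
    [1,[-0.67,-0.01,0],[0,0,0]],
    [1,[-0.67,-0.11,0],[0,0,0]],
    [1,[-0.64,-0.2,0],[0,0,0]],
    [1,[-0.6,-0.3,0],[0,0,0]],
  ],
)

```text
t: 14.52
ee_pos: [509.3, 49.9, 261.1]
orientation: [0.0, 0.983, 0.185, 0.003]
ft_force: [3.3, 1.2, 5.3]
finger_gap: 26.5
gripper_force: 58.9
```

```bash
python3 f.py
```

```text
t 14.525 p [-21.9 -39.7] R 45.3 th -1.07 Ftan -3.1 Frad -1.7 Fz 5.3 z 261.1 M [ 0.37 -0.59 -0.03] grip 58.94768178462982
```

Emit:
play_rows(
  deltas=[
    [1,[-0.56,-0.39,0],[0,0,0]],
    [1,[-0.48,-0.47,0],[0,0,0]],
    [1,[-0.42,-0.53,0],[0,0,0]],
    [1,[-0.32,-0.59,0],[0,0,0]],
  ],
)

```text
t: 15.02
ee_pos: [485.8, 61.1, 261.1]
orientation: [0.002, 0.983, 0.184, 0.003]
ft_force: [6.1, -2.2, 4.1]
finger_gap: 26.8
gripper_force: 59.0
```

```bash
python3 f.py; python3 c.py 5.85 7.35 15;  python3 c.py 7.35 9.45 21
```

```text
t 15.025 p [-39.7 -20.8] R 44.8 th -0.48 Ftan -6.0 Frad -2.3 Fz 4.1 z 261.1 M [-0.35 -0.95  0.03] grip 59.022241830825806
[[-0.17, -0.42], [-0.13, -0.43], [-0.08, -0.44], [-0.04, -0.45], [0.01, -0.45], [0.05, -0.45], [0.1, -0.44], [0.14, -0.42], [0.18, -0.42], [0.22, -0.39], [0.26, -0.36], [0.3, -0.34], [0.33, -0.31], [0.35, -0.27], [0.39, -0.24]]
[[0.4, -0.2], [0.42, -0.15], [0.44, -0.12], [0.44, -0.07], [0.45, -0.02], [0.45, 0.02], [0.45, 0.07], [0.43, 0.11], [0.43, 0.15], [0.4, 0.19], [0.39, 0.24], [0.36, 0.27], [0.33, 0.3], [0.29, 0.34], [0.27, 0.36], [0.22, 0.39], [0.19, 0.41], [0.14, 0.43], [0.1, 0.44], [0.06, 0.44], [0.01, 0.45]]
```

Contact shows up at about 5.8 rad, where the tangential force rises. From here I'll take smaller steps.

Emit:
play_rows(
  deltas=[
    [1,[-0.17,-0.42,0],[0,0,0]],
    [1,[-0.13,-0.43,0],[0,0,0]],
    [1,[-0.08,-0.44,0],[0,0,0]],
  ],
)

```text
t: 15.4
ee_pos: [477.7, 70.8, 261.1]
orientation: [0.003, 0.983, 0.184, 0.002]
ft_force: [5.6, -5.5, 5.6]
finger_gap: 26.9
gripper_force: 59.1
```

```bash
python3 f.py
```

```text
t 15.4 p [-43.8  -8.7] R 44.6 th -0.2 Ftan -7.6 Frad -1.8 Fz 5.6 z 261.1 M [-0.73 -0.71 -0.01] grip 59.08936768770218
```

Emit:
play_rows(
  deltas=[
    [1,[-0.04,-0.45,0],[0,0,0]],
    [1,[0.01,-0.45,0],[0,0,0]],
  ],
)

```text
t: 15.65
ee_pos: [473.8, 78.8, 261.0]
orientation: [0.003, 0.983, 0.184, 0.002]
ft_force: [2.5, -6.2, 5.6]
finger_gap: 26.6
gripper_force: 59.2
```

```bash
python3 f.py
```

```text
t 15.65 p [-44.5   0.1] R 44.5 th 0.0 Ftan -6.7 Frad -0.1 Fz 5.6 z 261.0 M [-0.92 -0.41 -0.03] grip 59.188911616802216
```

Emit:
play_rows(
  deltas=[
    [1,[0.05,-0.45,0],[0,0,0]],
    [1,[0.1,-0.44,0],[0,0,0]],
  ],
)

```text
t: 15.9
ee_pos: [471.6, 87.6, 261.1]
orientation: [0.003, 0.983, 0.184, 0.001]
ft_force: [-0.6, -7.1, 7.1]
finger_gap: 26.6
gripper_force: 59.3
```

```bash
python3 f.py
```

```text
t 15.9 p [-43.5   9.1] R 44.4 th 0.21 Ftan -6.9 Frad 1.8 Fz 7.1 z 261.1 M [-1.07 -0.05  0.03] grip 59.26150739192963
```

Emit:
play_rows(
  deltas=[
    [1,[0.14,-0.42,0],[0,0,0]],
    [1,[0.18,-0.42,0],[0,0,0]],
  ],
)

```text
t: 16.15
ee_pos: [471.0, 96.6, 261.0]
orientation: [0.003, 0.983, 0.184, 0.001]
ft_force: [-1.2, -7.4, 8.4]
finger_gap: 26.7
gripper_force: 59.3
```

```bash
python3 f.py
```

```text
t 16.15 p [-40.7  17.7] R 44.4 th 0.41 Ftan -7.5 Frad 0.9 Fz 8.4 z 261.0 M [-1.09  0.23 -0.03] grip 59.33777064085007
```

Emit:
play_rows(
  deltas=[
    [1,[0.22,-0.39,0],[0,0,0]],
  ],
)

```text
t: 16.27
ee_pos: [471.5, 100.8, 261.0]
orientation: [0.003, 0.983, 0.184, 0.0]
ft_force: [-3.3, -8.6, 9.2]
finger_gap: 26.9
gripper_force: 59.4
```

```bash
python3 f.py
```

```text
t 16.275 p [-38.8  21.5] R 44.3 th 0.51 Ftan -8.9 Frad 2.1 Fz 9.2 z 261.0 M [-1.32  0.41  0.03] grip 59.39746052026749
```

Emit:
play_rows(
  deltas=[
    [1,[0.26,-0.36,0],[0,0,0]],
    [1,[0,0,0],[0,0,0]],
  ],
)

```text
t: 16.52
ee_pos: [472.2, 105.0, 261.0]
orientation: [0.003, 0.983, 0.184, -0.0]
ft_force: [-3.5, -9.1, 10.2]
finger_gap: 26.6
gripper_force: 59.5
```

```bash
python3 f.py
```

```text
t 16.525 p [-36.5  25.1] R 44.4 th 0.6 Ftan -9.7 Frad 1.3 Fz 10.2 z 261.0 M [-1.31  0.64  0.02] grip 59.495889544487
```

Emit:
play_rows(
  deltas=[
    [1,[0.3,-0.34,0],[0,0,0]],
    [1,[0,0,0],[0,0,0]],
  ],
)

```text
t: 16.77
ee_pos: [473.4, 108.9, 261.0]
orientation: [0.003, 0.983, 0.184, -0.001]
ft_force: [-7.1, -10.2, 10.7]
finger_gap: 26.6
gripper_force: 59.6
```

```bash
python3 f.py
```

```text
t 16.775 p [-34.1  28.4] R 44.4 th 0.69 Ftan -12.0 Frad 3.5 Fz 10.7 z 261.0 M [-1.51  1.01  0.01] grip 59.612531661987305
```

```bash
python3 c.py 7.05 5.65 10; for i in 0 1 2 3; do python3 c.py $(python3 -c "print(5.65-1.4*$i,5.65-1.4*$i-1.4)") 10;done
```

```text
[[-0.4, 0.48], [-0.34, 0.53], [-0.25, 0.58], [-0.17, 0.61], [-0.09, 0.62], [0.0, 0.63], [0.09, 0.62], [0.18, 0.61], [0.26, 0.57], [0.33, 0.53]]
[[0.41, 0.48], [0.47, 0.42], [0.52, 0.35], [0.57, 0.27], [0.6, 0.19], [0.62, 0.11], [0.63, 0.02], [0.63, -0.07], [0.61, -0.16], [0.58, -0.24]]
[[0.54, -0.32], [0.49, -0.39], [0.44, -0.46], [0.36, -0.51], [0.29, -0.56], [0.21, -0.6], [0.12, -0.61], [0.04, -0.63], [-0.05, -0.63], [-0.14, -0.61]]
[[-0.22, -0.59], [-0.31, -0.55], [-0.37, -0.51], [-0.45, -0.45], [-0.5, -0.38], [-0.55, -0.3], [-0.58, -0.23], [-0.62, -0.14], [-0.62, -0.06], [-0.63, 0.03]]
[[-0.62, 0.12], [-0.6, 0.21], [-0.56, 0.28], [-0.51, 0.36], [-0.46, 0.43], [-0.4, 0.49], [-0.32, 0.54], [-0.25, 0.58], [-0.16, 0.61], [-0.07, 0.63]]
```

Emit:
play_rows(
  deltas=[
    [1,[0,0,0],[0,0,0]],
  ],
)

```text
t: 16.9
ee_pos: [473.4, 108.9, 261.0]
orientation: [0.003, 0.983, 0.184, -0.001]
ft_force: [-6.2, -10.3, 11.5]
finger_gap: 26.7
gripper_force: 59.6
```

The lid is home: the crank went stiff and the ram load is roughly 60 N. Now I'll wind back up, still gripping.

Emit:
play_rows(
  deltas=[
    [1,[-0.4,0.48,0],[0,0,0]],
    [1,[-0.34,0.53,0],[0,0,0]],
    [1,[-0.25,0.58,0],[0,0,0]],
    [1,[-0.17,0.61,0],[0,0,0]],
    [1,[-0.09,0.62,0],[0,0,0]],
    [1,[0.0,0.63,0],[0,0,0]],
    [1,[0.09,0.62,0],[0,0,0]],
    [1,[0.18,0.61,0],[0,0,0]],
    [1,[0.26,0.57,0],[0,0,0]],
    [1,[0.33,0.53,0],[0,0,0]],
  ],
)

```text
t: 18.15
ee_pos: [492.6, 56.0, 261.0]
orientation: [0.001, 0.983, 0.185, 0.002]
ft_force: [3.2, 2.5, 6.2]
finger_gap: 26.5
gripper_force: 59.2
```

```bash
python3 f.py
```

```text
t 18.15 p [-35.3 -27.9] R 45.0 th -0.67 Ftan -1.5 Frad -3.8 Fz 6.2 z 261.0 M [ 0.25 -0.45  0.06] grip 59.17887032032013
```

Emit:
play_rows(
  deltas=[
    [1,[0.41,0.48,0],[0,0,0]],
    [1,[0.47,0.42,0],[0,0,0]],
    [1,[0.52,0.35,0],[0,0,0]],
    [1,[0.57,0.27,0],[0,0,0]],
    [1,[0.6,0.19,0],[0,0,0]],
    [1,[0.62,0.11,0],[0,0,0]],
    [1,[0.63,0.02,0],[0,0,0]],
    [1,[0.63,-0.07,0],[0,0,0]],
    [1,[0.61,-0.16,0],[0,0,0]],
    [1,[0.58,-0.24,0],[0,0,0]],
  ],
)

```text
t: 19.4
ee_pos: [549.6, 64.4, 261.0]
orientation: [0.0, 0.983, 0.185, 0.001]
ft_force: [0.7, 2.2, 7.9]
finger_gap: 26.5
gripper_force: 59.3
```

```bash
python3 f.py
```

```text
t 19.4 p [ 20.8 -40.7] R 45.8 th -2.04 Ftan -2.1 Frad -0.9 Fz 7.9 z 261.0 M [0.47 0.05 0.  ] grip 59.26653563976288
```

Emit:
play_rows(
  deltas=[
    [1,[0.54,-0.32,0],[0,0,0]],
    [1,[0.49,-0.39,0],[0,0,0]],
    [1,[0.44,-0.46,0],[0,0,0]],
    [1,[0.36,-0.51,0],[0,0,0]],
    [1,[0.29,-0.56,0],[0,0,0]],
    [1,[0.21,-0.6,0],[0,0,0]],
    [1,[0.12,-0.61,0],[0,0,0]],
    [1,[0.04,-0.63,0],[0,0,0]],
    [1,[-0.05,-0.63,0],[0,0,0]],
    [1,[-0.14,-0.61,0],[0,0,0]],
  ],
)

```text
t: 20.65
ee_pos: [551.5, 122.5, 261.1]
orientation: [0.0, 0.983, 0.185, 0.002]
ft_force: [0.6, 2.0, 7.4]
finger_gap: 26.3
gripper_force: 59.3
```

Emit:
play_rows(
  deltas=[
    [1,[-0.22,-0.59,0],[0,0,0]],
    [1,[-0.31,-0.55,0],[0,0,0]],
    [1,[-0.37,-0.51,0],[0,0,0]],
    [1,[-0.45,-0.45,0],[0,0,0]],
    [1,[-0.5,-0.38,0],[0,0,0]],
    [1,[-0.55,-0.3,0],[0,0,0]],
    [1,[-0.58,-0.23,0],[0,0,0]],
    [1,[-0.62,-0.14,0],[0,0,0]],
    [1,[-0.62,-0.06,0],[0,0,0]],
    [1,[-0.63,0.03,0],[0,0,0]],
  ],
)

```text
t: 21.9
ee_pos: [494.3, 134.0, 261.0]
orientation: [0.0, 0.983, 0.185, 0.001]
ft_force: [-1.2, 0.1, 8.0]
finger_gap: 26.3
gripper_force: 59.4
```

```bash
python3 f.py
```

```text
t 21.9 p [-5.5 44.2] R 44.5 th 1.45 Ftan -1.0 Frad 0.7 Fz 8.0 z 261.0 M [-0.06  0.19  0.09] grip 59.35486078262329
```

Emit:
play_rows(
  deltas=[
    [1,[-0.62,0.12,0],[0,0,0]],
    [1,[-0.6,0.21,0],[0,0,0]],
    [1,[-0.56,0.28,0],[0,0,0]],
    [1,[-0.51,0.36,0],[0,0,0]],
    [1,[-0.46,0.43,0],[0,0,0]],
    [1,[-0.4,0.49,0],[0,0,0]],
    [1,[-0.32,0.54,0],[0,0,0]],
    [1,[-0.25,0.58,0],[0,0,0]],
    [1,[-0.16,0.61,0],[0,0,0]],
    [1,[-0.07,0.6,0],[0,0,0]],
  ],
)

```text
t: 23.15
ee_pos: [473.5, 79.7, 261.0]
orientation: [0.001, 0.983, 0.184, 0.002]
ft_force: [1.5, -0.5, 7.3]
finger_gap: 26.9
gripper_force: 59.3
```

```bash
python3 f.py
```

```text
t 23.15 p [-44.6   1. ] R 44.6 th 0.02 Ftan -1.0 Frad -1.2 Fz 7.3 z 261.0 M [-0.02 -0.26  0.1 ] grip 59.293681383132935
```

At the top stop. I'll release and lift clear.

Emit:
play_rows(
  deltas=[
    [0.3,[0,0,0],[0,0,0]],
    [0.3,[0,0,0],[0,0,0]],
    [0.3,[0,0,0],[0,0,0]],
    [0.3,[0,0,0],[0,0,0]],
    [0.3,[0,0,-3],[0,0,0]],
    [0.3,[0,0,-4],[0,0,0]],
    [0.3,[0,0,-5],[0,0,0]],
    [0.3,[0,-5,-3],[0,0,0]],
    [0.3,[-3,-5,0],[0,0,0]],
    [0.3,[-3,-5,0],[0,0,0]],
  ],
)

```text
t: 24.4
ee_pos: [361.0, 199.4, 409.6]
orientation: [-0.0, 0.983, 0.184, 0.0]
ft_force: [0.1, 1.4, -0.3]
finger_gap: 59.7
gripper_force: 0.0
```

```bash
python3 f.py
python3 - <<'E'
from h import *
a=snap('side')[130:300,240:400]; b=snap('top')[160:260,240:400]
a=cv2.resize(a,(480,510)); b=cv2.resize(b,(320,200)); a=np.hstack([a,np.vstack([b,np.zeros((310,320,3),np.uint8)])])
cv2.imwrite('pics/end.png',cv2.cvtColor(a,cv2.COLOR_RGB2BGR))
E
```

```text
t 24.4 p [-106.2  153.4] R 186.5 th 0.97 Ftan 1.2 Frad 0.7 Fz -0.3 z 409.6 M [ 0.01 -0.01 -0.05] grip 0.0
```

View pics/end.png

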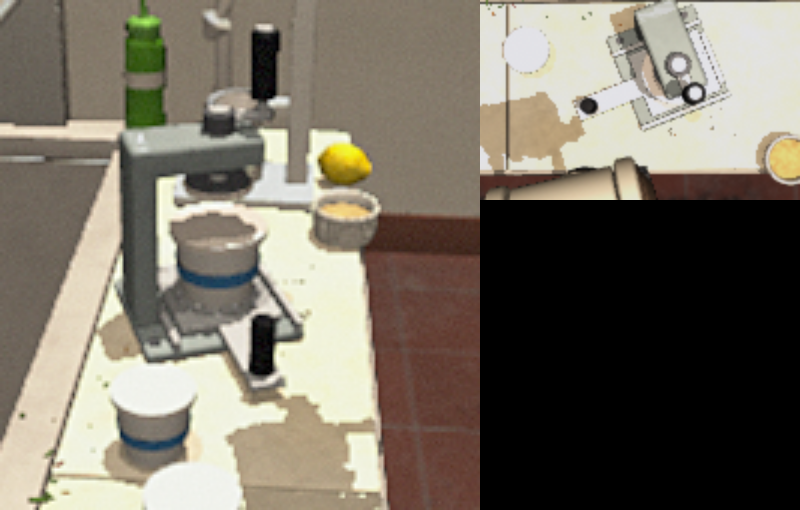

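The tub stands upright under the ram at (218,255), the carriage is in with its knob at (262,345), and the sleeve is back at the top stop at (265,60). The lemon and ramekin are untouched and the arm is clear, so I'm handing in.

```bash
python3 -c "
from rig import env
print(env.finish_job())"
```

```text
the job is handed in; nothing more can be done
None
```

I handed the job in, though no verdict came back: carriage fully in, lid pressed home at roughly 60 N (estimated from the wrist force), crank wound back to its top stop and released, tub upright in the press, bystanders untouched.

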